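# Put the bench tools back into the drawer's foam inlays

## Robot

A 6-joint arm with a two-finger parallel gripper is mounted at the origin on the work surface. World frame = base frame: x ahead of the robot, y to its left, z up, the work surface at z = 0. Lengths are in mm, angles in rad, forces in N, time in s.
With the tool pointing down it reaches from about 300 to 775 mm from the base axis. Payload 14.6 kg.
Tool frame: the origin (TCP) lies between the finger pads; the fingertips stand 8 mm ahead of it and the grasp point (between the pads) lies 11 mm behind it; x points along the fingers, y is the direction in which the jaws open and shut, and the axes are right-handed (so a half turn about x gives the same grasp; the last joint's range is limited). The gripper opens to 94 mm and grips with 3 to 60 N. Pads are 16 mm wide; open, the fingers measure 119 mm over their backs; the gripper's body (75 mm by 177 mm) begins 78 mm behind the grasp point.
Start: joints at [-1.248, 0.3, 1.521, -0, 1.321, -0.067], TCP at [208.994, -508.734, 213.446] pointing down, gripper open.
Joint ranges: [-3.03, 3.03], [-0.79, 2.21], [0.23, 2.52], [-1.04, 4.18], [0, 3.07], [-2.55, 2.55]. Speed limits (rad/s): [2.22, 2.22, 2.57, 3.14, 3.14, 3.14].

## Interface

Orientations are given as [roll, pitch, yaw] about the fixed x, y, z axes, in that order (R = Rz(yaw) Ry(pitch) Rx(roll)).
In Python, from cell import telemetry, camera, calibration, order gives the robot as it stands.
- The arm moves only by the shell command python3 -m handwheel 'ROWS' [FORCE]. ROWS is JSON, a list of rows, each a list of 7 numbers: the turn, a rotation vector about the tool's x, y, z as a fraction of full scale, then the shift along the tool's x, y, z as a fraction of full scale, then the opening, from 0 (shut) to 1 (fully open). A call has 1 to 12 rows; each row is the pose to reach, as a shift and turn from the pose measured when the call began, along the tool's axes at that moment, turning the shorter way round; what a row does not reach only later rows make up. Full scale, the value 1, is 300 mm for a shift and pi rad for a turn. A row lasts 1/8 s, in which the tool goes at most 62.5 mm and 10.7 degrees, less where a joint would pass 70% of its speed; a pose out of reach is approached as far as the arm can. A call with a number of a shift or a turn outside -1 to 1 is refused whole. A call with a gripper value outside its range is refused whole. The fingers move at their own pace and stop on an object; FORCE is the grip in N (left out, the last holds). Time passes only in rows, so rows that repeat a pose let the fingers close. It gives the time, the measured TCP pose, the force and the opening at its end, in the units of the state.
- telemetry.read_state(): the state, without advancing time (a new reading comes with each control period).
- camera(name): name is "side" or "top"; returns the picture (400x640x3 uint8, red, green, blue); there is no depth.
- calibration(name): a dict with "fov_y" (degrees; the focal length in pixels is half the picture's height over the tangent of half this angle, whatever the lens; pixels are square), "cx", "cy" (the principal point, pixels), "position" and "attitude" of the camera in the world. Camera axes: x right, y down, z forward; pixel columns grow to the right and rows downward; lengths in mm; the calibration is good to about 2 mm. A picture is of the moment at which its call begins. calibration takes no time and is no camera call.
- order.sign_off(): hands the job in, once; it reports no verdict.
The state is a dict: "clock": time; "joints": joint angles; "qd": joint speeds; "effort": joint torques, N m; "eef_pos": TCP position; "eef_rot": TCP orientation; "wrist_force": force on the tool from outside, world axes, zero at the start; "moment": the same for the moment, N m; "finger_gap": finger opening in mm.
Only numpy, scipy, OpenCV 4.12 (cv2) and the standard library are available. Lean on these libraries where they do the work, as an engineer would, in place of code of your own. Each camera call takes 0.05 s, during which the arm holds its last target.

## Task

Clear the bench: put the block plane, the small trimming plane, the clamping square and the tape measure back into the drawer tray, each the right way up in the foam pocket cut to its own shape and size, lying flat on the pocket's floor. Set each tool down rather than dropping it, and leave the glue bottle and the box of screws where they stand.

Things in the scene. Friction and masses are not known exactly. Their poses are not given: they have to be found in the camera images.
- block_plane: Block plane, the larger of two hand planes: dark iron, brass cap, wooden front knob, standing on its sole, 140 (x) by 44 (y) mm, 45 mm high, 0.5-0.75 kg. Grip across its parallel cheeks, 44 mm apart outside, 25 mm high for 50 mm either side of the middle. Origin: centre of the underside; x to the front knob, z up. Either end may go to either end of its pocket.
- trim_plane: Trimming plane, the smaller hand plane: dark iron, brass cap and front knob, sole 88 (x) by 34 (y) mm, 32 mm high, about 0.2 kg. Grip across its parallel cheeks, 34 mm apart outside, 20 mm high for 27 mm either side of the middle. Origin: centre of the underside; x to the front knob, z up. Either end may go to either end of its pocket.
- square: Clamping square: solid aluminium L lying flat, 90 by 90 mm outside, arms 24 mm wide, 22 mm thick, about 0.2 kg. Origin: centre of the 90 by 90 outline (in the open angle), at the underside; z up. One arm lies along x (-45 to 45 mm, middle line y = -33 mm), the other along y (-45 to 45 mm, middle line x = -33 mm); elbow at the -x, -y corner.
- tape: Tape measure lying flat: grey plastic case 62 (x) by 52 (y) mm, 30 mm high, corners at +y rounded, black band along the -y edge, round metal plate on top, about 0.16 kg. Grip across its +y and -y faces, 52 mm apart, flat for 20 mm either side of the middle. Origin: centre of the underside, z up. May lie either way round in its pocket.
- nest_block_plane: Block plane's pocket, in one of four equal dark foam inlays (170 x by 116 y mm), laid two by two in a fixed grey drawer tray, rim level with the foam. 154 (x) by 58 (y) mm, the longest. Finger notches 36 mm wide reach 20 mm out at mid-length of both y sides, 7 mm deep, dark. All cut 10 mm deep, blue floor. Origin: centre of the pocket's floor, 14 mm above the bench; z up.
- nest_trim_plane: Trimming plane's pocket, in one of four equal dark foam inlays (170 x by 116 y mm), laid two by two in a fixed grey drawer tray, rim level with the foam. 102 (x) by 48 (y) mm. Finger notches 36 mm wide reach 20 mm out at mid-length of both y sides, 7 mm deep, dark. All cut 10 mm deep, blue floor. Origin: centre of the pocket's floor, 14 mm above the bench; z up.
- nest_square: Clamping square's pocket, in one of four equal dark foam inlays (170 x by 116 y mm), laid two by two in a fixed grey drawer tray, rim level with the foam. L-shape, 104 by 104 mm outside, arms 38 mm wide, elbow at -x, -y: the square's x and y lie along the pocket's, and 12 mm of it stand proud. All cut 10 mm deep, blue floor. Origin: centre of the pocket's floor, 14 mm above the bench; z up.
- nest_tape: Tape measure's pocket, in one of four equal dark foam inlays (170 x by 116 y mm), laid two by two in a fixed grey drawer tray, rim level with the foam. 76 (x) by 66 (y) mm, the shortest. Finger notches 36 mm wide reach 20 mm out at mid-length of both y sides, 7 mm deep, dark. All cut 10 mm deep, blue floor. Origin: centre of the pocket's floor, 14 mm above the bench; z up.
- glue: White glue bottle with an orange cap, standing on the bench at the far right: 58 mm across, 150 mm high. Not to be disturbed. Origin: centre of its underside, z up.
- screw_box: Small open cardboard box full of screws, beyond the tools: 95 by 65 by 40 mm high. Not to be disturbed. Origin: centre of its underside, z up.

How it is judged (in metres and radians):
At the end, for the whole second after the job is handed in: Each of the four tools lies in its own pocket: its origin within 13 mm (horizontally) and 4 mm (in height) of the pocket's, upright to 0.06 rad, released and at rest (horizontal distance between block_plane and nest_block_plane below 0.013 m and z of block_plane in the frame of nest_block_plane between -0.004 and 0.004 m and angle between each of block_plane, trim_plane, square, tape's own z axis and vertical below 0.06 rad and linear speed of each of block_plane, trim_plane, square, tape below 0.02 m/s and angular speed of each of block_plane, trim_plane, square, tape below 0.2 rad/s and horizontal distance between trim_plane and nest_trim_plane below 0.013 m and z of trim_plane in the frame of nest_trim_plane between -0.004 and 0.004 m and horizontal distance between square and nest_square below 0.013 m and z of square in the frame of nest_square between -0.004 and 0.004 m and horizontal distance between tape and nest_tape below 0.013 m and z of tape in the frame of nest_tape between -0.004 and 0.004 m); the robot touches nothing.
It fails at once if the glue bottle is shifted more than 25 mm or tipped over (distance of glue from where it was at the start of the episode above 0.025 m or angle between glue's own z axis and vertical above 0.35 rad).
It fails at once if the box of screws is shifted more than 25 mm or tipped over (distance of screw_box from where it was at the start of the episode above 0.025 m or angle between screw_box's own z axis and vertical above 0.35 rad).
It fails at once if a tool is dropped: out of the fingers' grip with its underside more than 60 mm above the bench ((height (world z) of block_plane above 0.06 m and contact force between the fingers and block_plane below 0.05 N) or (height (world z) of trim_plane above 0.06 m and contact force between the fingers and trim_plane below 0.05 N) or (height (world z) of square above 0.06 m and contact force between the fingers and square below 0.05 N) or (height (world z) of tape above 0.06 m and contact force between the fingers and tape below 0.05 N)).
It also fails if it takes over 128 s, if anything falls off the work surface, if the arm or the gripper's body presses on something with over 40 N, if the wrist force passes 120 N, or if a joint passes its speed limit or range.

## Working session

There is one attempt and no reset: what is moved stays moved. The work goes in short steps, Python scripts to look and compute and a shell command to move; the robot and the scene stay as the last step left them, time stands still between calls to the robot, and variables do not carry over. Pictures are saved under pics/ and viewed, and the job is handed in when it is done.

```bash
ls; mkdir -p pics; python3 - <<'E'
from cell import telemetry,camera,calibration
import cv2
for n in("side","top"):
    cv2.imwrite(f"pics/{n}0.png",camera(n)[:,:,::-1]); print(calibration(n))
print(telemetry.read_state())
E
```

```text
pics
{'fov_y': 44.487549871676165, 'cx': 322.3767780697983, 'cy': 195.64769235481566, 'position': array([  459.14209096, -1155.98117134,   941.1027666 ]), 'attitude': array([-2.29460535e+00, -8.59347772e-04, -1.36314411e-01])}
{'fov_y': 48.948804822234735, 'cx': 317.7216203825114, 'cy': 194.6235844138464, 'position': array([ 542.30735658, -117.23013816, 1318.24586268]), 'attitude': array([-3.08580282, -0.00857135, -1.57469017])}
{'clock': 0.1, 'joints': array([-1.24761795e+00,  3.00409043e-01,  1.52150584e+00, -7.48808848e-06,
        1.32069968e+00, -6.65767189e-02]), 'qd': array([-0.00096057, -0.00079839, -0.00253633,  0.00072488,  0.0013022 ,
       -0.00187959]), 'effort': array([ 2.58793072e-03, -5.32640934e+01, -3.53280258e+01,  7.10396119e-02,
        2.35141284e-02, -7.20576213e-05]), 'eef_pos': array([ 208.91561441, -508.53679265,  212.95219314]), 'eef_rot': array([-1.63027543,  1.56977439,  1.90107417]), 'wrist_force': array([ 0.18641297, -0.12406108, -0.07071868]), 'moment': array([-0.01953762, -0.05144606, -0.03582889]), 'finger_gap': 93.93012782207842}
```

View pics/side0.png

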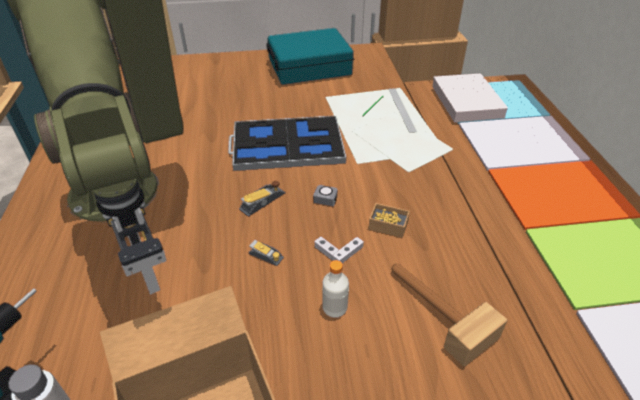

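View pics/top0.png

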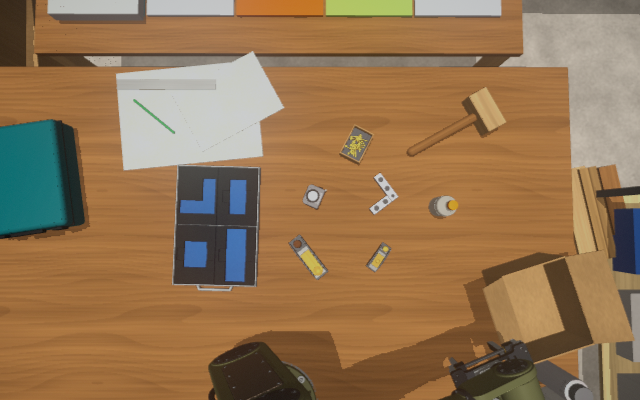

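```bash
cat > h.py <<'E'
import numpy as np,cv2
from scipy.spatial.transform import Rotation as R
from cell import telemetry,camera,calibration
def cam(n):
    c=calibration(n); f=200/np.tan(np.radians(c['fov_y']/2)); return c,f,R.from_euler('xyz',c['attitude']).as_matrix()
def ray(n,px,z):
    c,f,M=cam(n); p=np.atleast_2d(np.asarray(px,float))
    d=np.c_[(p[:,0]-c['cx'])/f,(p[:,1]-c['cy'])/f,np.ones(len(p))]@M.T
    o=c['position']; return o+d*((z-o[2])/d[:,2])[:,None]
def proj(n,P):
    c,f,M=cam(n); q=(np.atleast_2d(P)-c['position'])@M; return np.c_[q[:,0]/q[:,2]*f+c['cx'],q[:,1]/q[:,2]*f+c['cy']]
def crop(src,x0,y0,x1,y1,k,out):
    im=cv2.imread(src) if isinstance(src,str) else src[:,:,::-1]
    cv2.imwrite(out,cv2.resize(im[y0:y1,x0:x1],None,fx=k,fy=k,interpolation=cv2.INTER_CUBIC))
E
python3 - <<'E'
from h import *
crop("pics/top0.png",165,155,270,295,4,"pics/t_tray.png")
crop("pics/top0.png",280,115,470,290,4,"pics/t_tools.png")
im=cv2.imread("pics/top0.png")
b=im.astype(int)
m=((b[:,:,0]>b[:,:,2]+60)&(b[:,:,0]>120)).astype(np.uint8)
m[:, :165]=0;m[:,270:]=0
n,l,s,c=cv2.connectedComponentsWithStats(m)
for i in range(1,n):
    if s[i,4]<50: continue
    cs,_=cv2.findContours((l==i).astype(np.uint8),0,1)
    x,y,w,h,_=s[i]
    rr=cv2.minAreaRect(cs[0]); P=ray("top",[[x-.5,y-.5],[x+w-.5,y+h-.5]],14)
    print(s[i],rr,P.round(0).tolist(), ray("top",[[rr[0][0],rr[0][1]]],14).round(1))
E
```

```text
[180 179  36  35 694] ((197.43850708007812, 195.53753662109375), (33.9328727722168, 34.372520446777344), 2.2906100749969482) [[664.0, 282.0, 14.0], [560.0, 174.0, 14.0]] [[613.6 228.1  14. ]]
[230 180  16  34 533] ((237.5, 196.5), (33.0, 15.0), 90.0) [[661.0, 133.0, 14.0], [560.0, 85.0, 14.0]] [[610.3 109.4  14. ]]
[225 229  21  53 988] ((235.41165161132812, 254.7390899658203), (19.183568954467773, 52.06968688964844), 1.8476102352142334) [[516.0, 147.0, 14.0], [360.0, 84.0, 14.0]] [[438.6 114.5  14. ]]
[184 241  23  26 558] ((195.0, 253.5), (25.0, 22.0), 90.0) [[481.0, 268.0, 14.0], [405.0, 199.0, 14.0]] [[442.7 233.3  14. ]]
```

View pics/t_tray.png

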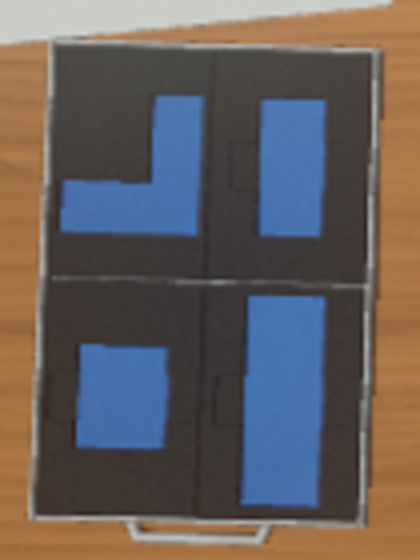

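View pics/t_tools.png

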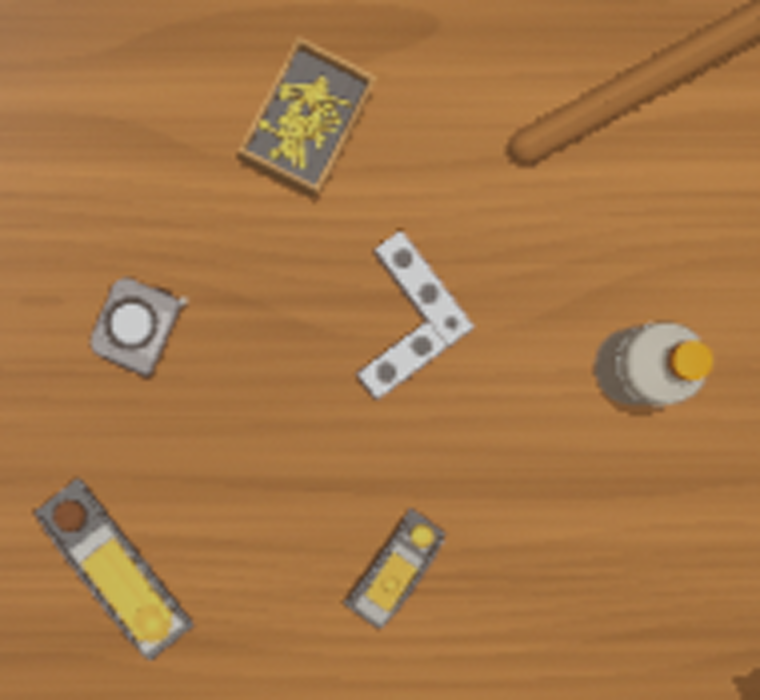

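```bash
python3 - <<'E'
from h import *
im=cv2.imread("pics/top0.png")
K=8
def up(a):return cv2.resize(a,None,fx=K,fy=K,interpolation=cv2.INTER_CUBIC)
def back(p):return (np.asarray(p,float)+.5)/K-.5
# tray outer corners
U=up(im[155:295,165:270]).astype(int)
blue=((U[:,:,0]-U[:,:,2])>60).astype(np.uint8)
cs,_=cv2.findContours(blue,0,1)
for c in cs:
    if cv2.contourArea(c)<3000: continue
    rr=cv2.minAreaRect(c); p=back(cv2.boxPoints(rr))+[165,155]
    print("pocket"); print(ray("top",p,14)[:,:2].round(1).tolist(), ray("top",p,24)[:,:2].round(1).tolist(),rr[2])
# tray corners from view crop (px/4)
q=(np.array([[52,40],[381,50],[365,525],[33,517]])+.5)/4-.5+[165,155]
C=ray("top",q,24)[:,:2]; print("tray",C.round(1).tolist(), np.linalg.norm(C-np.roll(C,-1,0),axis=1), C.mean(0))
hsv=cv2.cvtColor(up(im[115:290,280:470]),cv2.COLOR_BGR2HSV)
m=((hsv[:,:,1]<95)|((hsv[:,:,0]>20)&(hsv[:,:,0]<40)&(hsv[:,:,1]>100)))
m=m.astype(np.uint8)*255
m=cv2.morphologyEx(m,cv2.MORPH_CLOSE,np.ones((25,25)))
cv2.imwrite("pics/mask.png",m[::2,::2])
cs,_=cv2.findContours(m,0,1)
for c in cs:
    if cv2.contourArea(c)<2000: continue
    rr=cv2.minAreaRect(c); p=back(cv2.boxPoints(rr))+[280,115]; w=ray("top",p,20)[:,:2]
    print(rr[2],"c",w.mean(0).round(1),"sides",np.linalg.norm(w-np.roll(w,-1,0),axis=1)[:2].round(1),"yaw edges",[np.degrees(np.arctan2(*(w[(i+1)%4]-w[i])[::-1])).round(1) for i in range(2)],w.round(0).tolist())
E
```

```text
pocket
[[405.9, 267.0], [481.1, 264.3], [477.7, 198.4], [402.4, 201.3]] [[406.9, 264.0], [481.6, 261.4], [478.2, 196.0], [403.5, 198.9]] 2.7702157497406006
pocket
[[363.1, 145.3], [516.7, 141.8], [514.7, 84.1], [361.0, 88.0]] [[364.5, 143.3], [516.9, 139.8], [514.9, 82.5], [362.4, 86.4]] 1.7623909711837769
pocket
[[560.0, 133.3], [661.1, 132.6], [660.3, 84.9], [559.2, 85.7]] [[559.9, 131.3], [660.2, 130.7], [659.4, 83.3], [559.1, 84.2]] 0.7742201685905457
pocket
[[564.0, 280.2], [667.0, 278.4], [663.5, 176.1], [560.5, 178.3]] [[563.8, 277.1], [666.1, 275.4], [662.6, 173.8], [560.3, 176.0]] 1.766270637512207
tray [[704.7, 284.8], [696.6, 42.2], [348.9, 52.6], [355.9, 293.8]] [242.81897927 347.80221501 241.29611721 348.86932022] [526.53879401 168.34448043]
35.11859130859375 c [ 430.4 -307.3] sides [86.6 36.5] yaw edges [np.float64(-35.8), np.float64(-125.4)] [[406.0, -267.0], [476.0, -318.0], [455.0, -348.0], [385.0, -297.0]]
51.709835052490234 c [431.6 -98.4] sides [ 45.9 138.8] yaw edges [np.float64(-52.0), np.float64(-141.8)] [[472.0, -37.0], [500.0, -74.0], [391.0, -159.0], [363.0, -123.0]]
90.0 c [ 580.7 -499.3] sides [85.1 61.5] yaw edges [np.float64(-90.2), np.float64(178.8)] [[612.0, -457.0], [611.0, -542.0], [550.0, -541.0], [550.0, -456.0]]
23.629377365112305 c [ 611.9 -116.4] sides [65.5 55.5] yaw edges [np.float64(-23.7), np.float64(-113.9)] [[593.0, -78.0], [653.0, -104.0], [631.0, -155.0], [571.0, -129.0]]
52.9801139831543 c [ 618.1 -303.7] sides [93.8 92.2] yaw edges [np.float64(-53.2), np.float64(-143.6)] [[627.0, -239.0], [683.0, -314.0], [609.0, -369.0], [553.0, -294.0]]
26.854419708251953 c [ 766.3 -243.8] sides [87.2 59.4] yaw edges [np.float64(-27.0), np.float64(-117.3)] [[741.0, -198.0], [819.0, -237.0], [791.0, -290.0], [714.0, -250.0]]
```

View pics/mask.png

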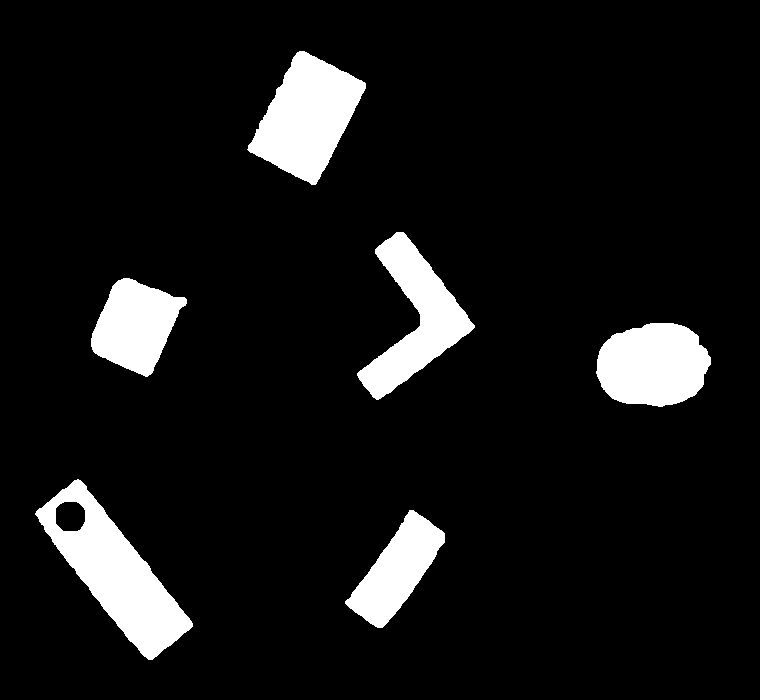

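```bash
python3 - <<'E'
from h import *
print("plate",ray("top",[[(131.5)/4-.5+280,(323.5)/4-.5+115]],30).round(1))
im=cv2.imread("pics/side0.png"); b=im.astype(int)
m=((b[:,:,0]>b[:,:,2]+60)&(b[:,:,0]>120)).astype(np.uint8); m[:110]=0;m[170:]=0;m[:,:220]=0;m[:,350:]=0
n,l,s,c=cv2.connectedComponentsWithStats(m)
for i in range(1,n):
    if s[i,4]>30: print(s[i],ray("side",c[i:i+1],14).round(1))
for nm,P in dict(block=(430.8,-98.4,12),trim=(429.6,-308.7,10),sq=(618.7,-305.1,22),tape=(612,-117,30),nb=(439.2,113.5,14),nt=(442.3,230.8,14),ntr=(610.4,108,14),ns=(613.8,226,14)).items(): 
    p=proj("side",[P])[0]; print(nm,p.round(1)); cv2.circle(im,tuple(np.round(p).astype(int)),1,(255,0,255),-1)
crop(im[:,:,::-1],225,105,415,270,4,"pics/s_z.png")
s=telemetry.read_state(); print(R.from_euler('xyz',s['eef_rot']).as_matrix().round(3))
E
```

```text
plate [[ 612.1 -112.8   30. ]]
[296 121  33  16 237] [[597.8 221.4  14. ]]
[250 126  23  12 209] [[441.  234.4  14. ]]
[300 145  31   9 221] [[610.1 112.   14. ]]
[237 147  49  11 421] [[438.2 117.4  14. ]]
block [262.  197.3]
trim [265.2 252.5]
sq [338.6 240.8]
tape [325.7 191.2]
nb [261.6 152.7]
nt [261. 132.]
ntr [315.3 149.4]
ns [311.9 128.9]
[[-0.     0.38  -0.925]
 [ 0.001 -0.925 -0.38 ]
 [-1.    -0.001 -0.   ]]
```

View pics/s_z.png

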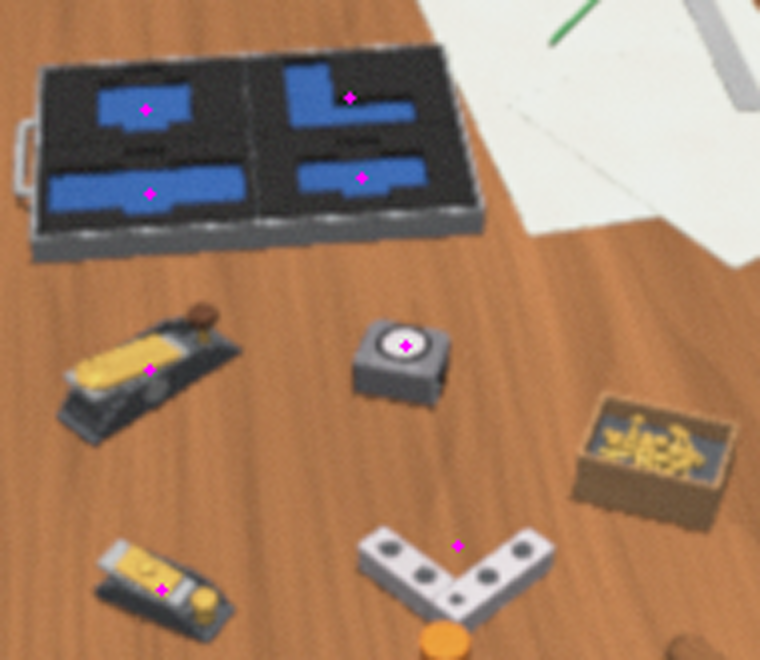

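```bash
cat >> h.py <<'E'
def plan(*wps):
    s=telemetry.read_state(); M=R.from_euler('xyz',s['eef_rot']).as_matrix(); p=np.array(s['eef_pos'])
    jy=np.degrees(np.arctan2(M[1,1],M[0,1]))
    print("tcp",p.round(1),"jaw",round(jy,1),"tilt",round(np.degrees(np.arccos(-M[2,0])),2),"gap",round(s['finger_gap'],1),"F",s['wrist_force'].round(1),"t",round(s['clock'],2))
    for x,y,z,j in wps:
        a=np.radians(j); Y=np.array([np.cos(a),np.sin(a),0]); X=np.array([0,0,-1.]); T=np.c_[X,Y,np.cross(X,Y)]
        print([*(R.from_matrix(M.T@T).as_rotvec()/np.pi).round(4).tolist(),*(M.T@(np.array([x,y,z])-p)/300).round(4).tolist()])
E
python3 -c "
from h import *
plan((429.6,-308.7,120,-125.8))"
```

```text
tcp [ 208.9 -508.5  213. ] jaw -67.7 tilt 0.06 gap 93.9 F [ 0.2 -0.1 -0.1] t 0.1
[0.323, 0.0001, 0.0003, 0.3102, -0.3363, -0.9335]
```

```bash
python3 -m handwheel '[[0.323,0,0,0.31,-0.336,-0.934,0.7],[0.323,0,0,0.31,-0.336,-0.934,0.7],[0.323,0,0,0.31,-0.336,-0.934,0.7],[0.323,0,0,0.31,-0.336,-0.934,0.7],[0.323,0,0,0.31,-0.336,-0.934,0.7],[0.323,0,0,0.31,-0.336,-0.934,0.7],[0.323,0,0,0.31,-0.336,-0.934,0.7],[0.323,0,0,0.31,-0.336,-0.934,0.7],[0.323,0,0,0.31,-0.336,-0.934,0.7]]' 40; python3 -c "
from h import *
cv2.imwrite('pics/a1.png',camera('side')[:,:,::-1]); crop('pics/a1.png',150,100,400,330,3,'pics/a1z.png')
plan((429.6,-308.7,13,-125.8))"
```

```text
clock: 1.23
eef_pos: [429.2, -309.6, 120.4]
eef_rot: [-0.926, 1.57, 1.591]
wrist_force: [0.4, 0.6, -0.7]
finger_gap: 65.8
tcp [ 429.3 -309.5  120.4] jaw -125.8 tilt 0.03 gap 65.7 F [0.  0.5 0.2] t 1.27
[-0.0, 0.0001, 0.0002, 0.3581, -0.0027, 0.0006]
```

View pics/a1z.png

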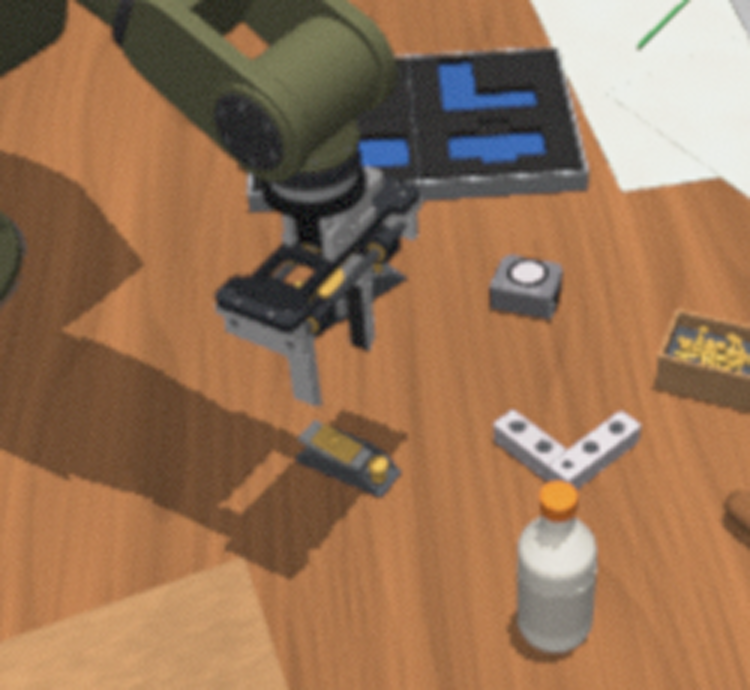

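```bash
python3 -m handwheel '[[0,0,0,0.12,-0.003,0,0.7],[0,0,0,0.24,-0.003,0,0.7],[0,0,0,0.32,-0.003,0,0.7],[0,0,0,0.358,-0.003,0,0.7],[0,0,0,0.358,-0.003,0,0.7],[0,0,0,0.358,-0.003,0,0.7],[0,0,0,0.358,-0.003,0,0.3],[0,0,0,0.358,-0.003,0,0.2],[0,0,0,0.358,-0.003,0,0.2],[0,0,0,0.358,-0.003,0,0.2],[0,0,0,0.358,-0.003,0,0.2]]' 40; python3 -c "
from h import *
plan((429.6,-308.7,83,-125.8))"
```

```text
clock: 2.65
eef_pos: [429.8, -308.7, 13.1]
eef_rot: [-1.102, 1.57, 1.415]
wrist_force: [-0.3, 1.4, 2.2]
finger_gap: 33.5
tcp [ 429.8 -308.7   13.1] jaw -125.8 tilt 0.03 gap 33.5 F [-0.3  1.4  2.2] t 2.65
[-0.0, 0.0001, 0.0002, -0.233, 0.0003, 0.0007]
```

```bash
python3 -m handwheel '[[0,0,0,-0.04,0,0,0.2],[0,0,0,-0.1,0,0,0.2],[0,0,0,-0.17,0,0,0.2],[0,0,0,-0.24,0,0,0.2],[0,0,0,-0.24,0,0,0.2],[0,0,0,-0.24,0,0,0.2]]'; python3 -c "
from h import *
cv2.imwrite('pics/a2.png',camera('side')[:,:,::-1]); crop('pics/a2.png',200,120,400,290,4,'pics/a2z.png')
plan((610.4,108,85,-91.7))"
```

```text
clock: 3.4
eef_pos: [429.6, -308.6, 84.9]
eef_rot: [-0.697, 1.57, 1.82]
wrist_force: [-0.8, -0.4, -2.4]
finger_gap: 33.9
tcp [ 429.5 -308.5   84.5] jaw -125.8 tilt 0.08 gap 33.8 F [-0.2  0.8 -2.8] t 3.45
[-0.1895, 0.0003, 0.0003, -0.0004, -1.4788, 0.3232]
```

View pics/a2z.png

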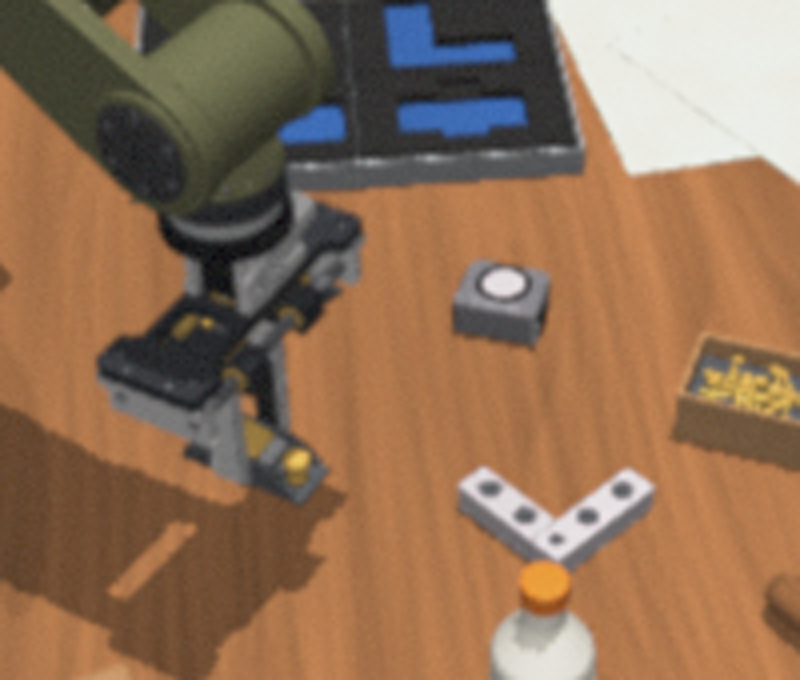

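```bash
python3 -m handwheel '[[-0.02,0,0,0,-0.05,0.01,0.2],[-0.05,0,0,0,-0.15,0.033,0.2],[-0.08,0,0,0,-0.28,0.061,0.2],[-0.11,0,0,0,-0.42,0.092,0.2],[-0.14,0,0,0,-0.56,0.122,0.2],[-0.17,0,0,0,-0.7,0.153,0.2],[-0.19,0,0,0,-0.84,0.184,0.2],[-0.19,0,0,0,-0.94,0.205,0.2],[-0.19,0,0,0,-1,0.218,0.2],[-0.19,0,0,0,-1,0.218,0.2]]'; python3 -c "
from h import *
plan((610.4,108,85,-91.7))"
```

```text
clock: 4.7
eef_pos: [551.9, -26.0, 84.4]
eef_rot: [-0.741, 1.569, 2.375]
wrist_force: [-0.4, -0.9, -2.1]
finger_gap: 33.6
tcp [551.9 -26.   84.4] jaw -91.5 tilt 0.1 gap 33.6 F [-0.4 -0.9 -2.1] t 4.7
[0.0013, 0.0004, 0.0004, -0.0018, -0.4515, -0.1834]
```

```bash
python3 -m handwheel '[[0.001,0,0,-0.002,-0.08,-0.03,0.2],[0.001,0,0,-0.002,-0.2,-0.08,0.2],[0.001,0,0,-0.002,-0.32,-0.13,0.2],[0.001,0,0,-0.002,-0.41,-0.17,0.2],[0.001,0,0,-0.002,-0.4515,-0.1834,0.2],[0.001,0,0,-0.002,-0.4515,-0.1834,0.2],[0.001,0,0,-0.002,-0.4515,-0.1834,0.2]]'; python3 -c "
from h import *
a=camera('top');cv2.imwrite('pics/a3.png',a[:,:,::-1]); crop('pics/a3.png',150,130,300,290,4,'pics/a3z.png')
plan((610.4,108,27,-91.7))"
```

```text
clock: 5.58
eef_pos: [610.1, 106.8, 85.0]
eef_rot: [-0.507, 1.569, 2.605]
wrist_force: [0.2, 0.4, -2.4]
finger_gap: 34.2
tcp [610.2 106.8  85.1] jaw -91.7 tilt 0.1 gap 33.8 F [ 0.5 -0.1 -2.5] t 5.62
[0.0, 0.0005, 0.0003, 0.1937, -0.0037, -0.0009]
```

View pics/a3z.png

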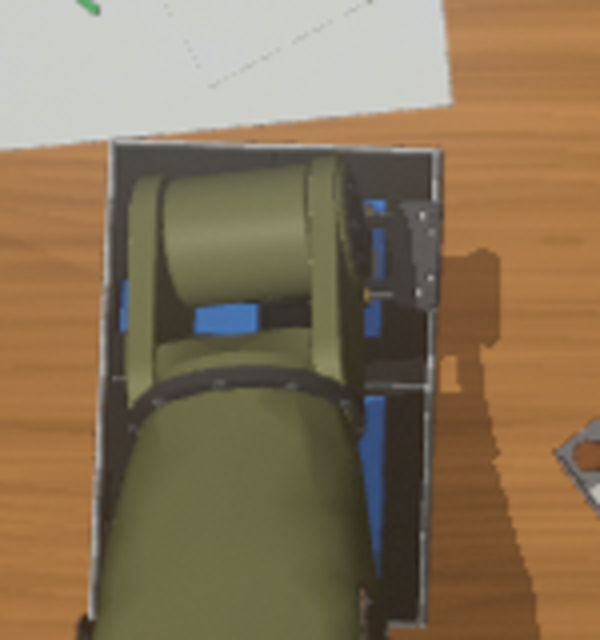

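```bash
python3 -m handwheel '[[0,0,0,0.05,-0.004,0,0.2],[0,0,0,0.1,-0.004,0,0.2],[0,0,0,0.14,-0.004,0,0.2],[0,0,0,0.14,-0.004,0,0.2],[0,0,0,0.14,-0.004,0,0.2]]'; python3 -c "
from h import *
a=camera('side');cv2.imwrite('pics/a4.png',a[:,:,::-1]); crop('pics/a4.png',220,80,380,200,5,'pics/a4z.png')
plan((610.4,108,27,-91.7))"
```

```text
clock: 6.25
eef_pos: [610.3, 108.2, 43.3]
eef_rot: [-0.745, 1.569, 2.367]
wrist_force: [0.2, 0.5, -2.2]
finger_gap: 33.9
tcp [610.4 108.2  43.6] jaw -91.7 tilt 0.08 gap 33.7 F [ 0.4  0.8 -2.6] t 6.3
[0.0, 0.0002, 0.0004, 0.0553, 0.0007, -0.0]
```

View pics/a4z.png

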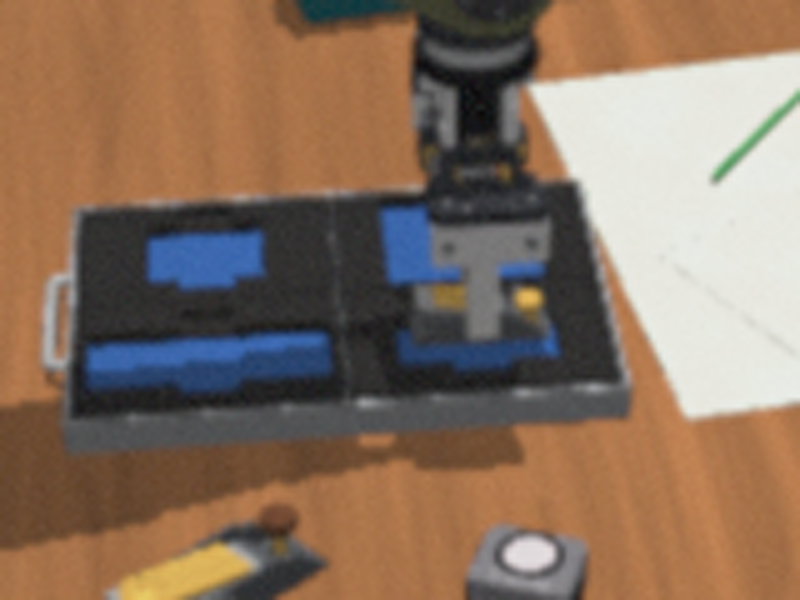

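```bash
python3 -m handwheel '[[0,0,0,0.015,0,0,0.2],[0,0,0,0.03,0,0,0.2],[0,0,0,0.045,0,0,0.2],[0,0,0,0.054,0,0,0.2],[0,0,0,0.054,0,0,0.2],[0,0,0,0.054,0,0,0.2]]'; python3 -c "
from h import *
plan((610.4,108,100,-91.7))"
```

```text
clock: 7.05
eef_pos: [610.4, 108.2, 27.3]
eef_rot: [-0.973, 1.569, 2.139]
wrist_force: [1.7, 0.6, -1.8]
finger_gap: 33.7
tcp [610.4 108.2  27.3] jaw -91.7 tilt 0.08 gap 33.7 F [ 1.7  0.6 -1.8] t 7.05
[0.0, 0.0003, 0.0004, -0.2423, 0.0003, 0.0001]
```

```bash
python3 -m handwheel '[[0,0,0,0.001,0,0,0.4],[0,0,0,0.001,0,0,0.52],[0,0,0,0.001,0,0,0.52],[0,0,0,0.001,0,0,0.52],[0,0,0,-0.03,0,0,0.52],[0,0,0,-0.1,0,0,0.52],[0,0,0,-0.2,0,0,0.6],[0,0,0,-0.3,0,0,0.7],[0,0,0,-0.3,0,0,0.7]]'; python3 -c "
from h import *
a=camera('side');cv2.imwrite('pics/a5.png',a[:,:,::-1]); crop('pics/a5.png',220,80,380,200,5,'pics/a5z.png')
plan((430.8,-98.4,120,-51.8))"
```

```text
clock: 8.18
eef_pos: [611.6, 108.2, 120.3]
eef_rot: [-2.706, 1.566, 0.406]
wrist_force: [0.2, -0.1, -0.3]
finger_gap: 65.9
tcp [610.8 108.1 118.4] jaw -91.7 tilt 0.11 gap 66.0 F [ 0.9 -0.3 -0.9] t 8.22
[-0.2216, -0.0005, 0.0003, -0.0071, 0.7059, 0.5795]
```

View pics/a5z.png

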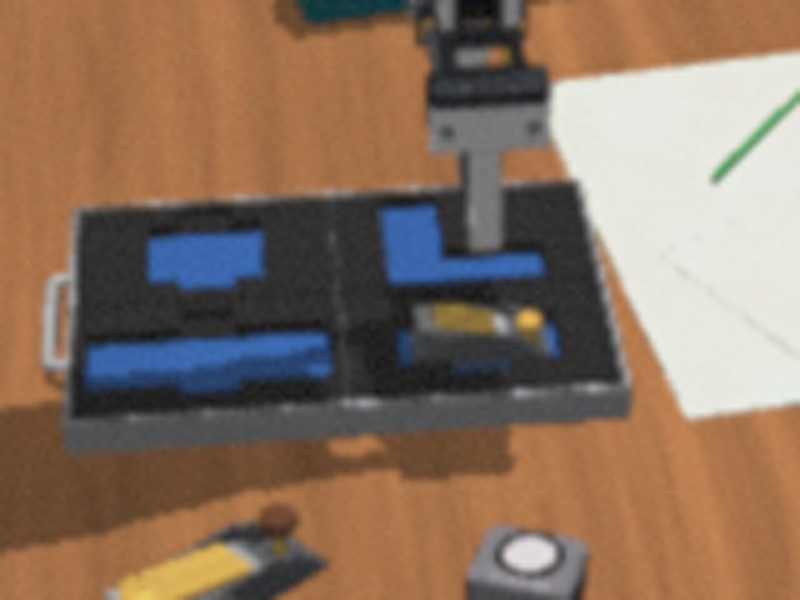

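```bash
python3 -m handwheel '[[-0.04,0,0,-0.007,0.1,0.08,0.8],[-0.08,0,0,-0.007,0.25,0.2,0.8],[-0.12,0,0,-0.007,0.4,0.32,0.8],[-0.16,0,0,-0.007,0.54,0.44,0.8],[-0.2,0,0,-0.007,0.66,0.54,0.8],[-0.222,0,0,-0.007,0.706,0.58,0.8],[-0.222,0,0,-0.007,0.706,0.58,0.8],[-0.222,0,0,-0.007,0.706,0.58,0.8]]'; python3 -c "
from h import *
plan((430.8,-98.4,13,-51.8))"
```

```text
clock: 9.22
eef_pos: [430.9, -98.0, 119.7]
eef_rot: [-2.687, 1.569, 1.121]
wrist_force: [-0.4, 0.6, 0.8]
finger_gap: 75.2
tcp [430.9 -98.  119.7] jaw -51.8 tilt 0.1 gap 75.2 F [-0.4  0.6  0.8] t 9.22
[-0.0001, -0.0005, 0.0003, 0.3555, 0.0012, 0.0019]
```

```bash
python3 -m handwheel '[[0,0,0,0.12,0.001,0.002,0.8],[0,0,0,0.24,0.001,0.002,0.8],[0,0,0,0.32,0.001,0.002,0.8],[0,0,0,0.355,0.001,0.002,0.8],[0,0,0,0.355,0.001,0.002,0.8],[0,0,0,0.355,0.001,0.002,0.8],[0,0,0,0.355,0.001,0.002,0.4],[0,0,0,0.355,0.001,0.002,0.3],[0,0,0,0.355,0.001,0.002,0.3],[0,0,0,0.355,0.001,0.002,0.3],[0,0,0,0.355,0.001,0.002,0.3]]' 50; python3 -c "
from h import *
plan((430.8,-98.4,83,-51.8))"
```

```text
clock: 10.6
eef_pos: [431.0, -98.5, 13.4]
eef_rot: [-3.029, 1.569, 0.779]
wrist_force: [-0.2, -1.2, 2.9]
finger_gap: 43.4
tcp [431.  -98.5  13.4] jaw -51.8 tilt 0.11 gap 43.4 F [-0.2 -1.2  2.9] t 10.6
[-0.0001, -0.0006, 0.0001, -0.2322, -0.0008, -0.0003]
```

```bash
python3 -m handwheel '[[0,0,0,-0.04,0,0,0.3],[0,0,0,-0.1,0,0,0.3],[0,0,0,-0.17,0,0,0.3],[0,0,0,-0.24,0,0,0.3],[0,0,0,-0.24,0,0,0.3],[0,0,0,-0.24,0,0,0.3]]'; python3 -c "
from h import *
cv2.imwrite('pics/b2.png',camera('side')[:,:,::-1]); crop('pics/b2.png',200,80,400,250,4,'pics/b2z.png')
plan((439.2,113.5,85,-91.7))"
```

```text
clock: 11.35
eef_pos: [430.3, -98.4, 84.6]
eef_rot: [-2.242, 1.569, 1.566]
wrist_force: [0.8, 0.3, -8.4]
finger_gap: 43.4
tcp [430.2 -98.4  84.4] jaw -51.8 tilt 0.11 gap 43.7 F [-0.2  0.  -7.5] t 11.4
[0.2216, -0.0001, 0.0006, -0.0005, -0.5367, -0.4602]
```

View pics/b2z.png

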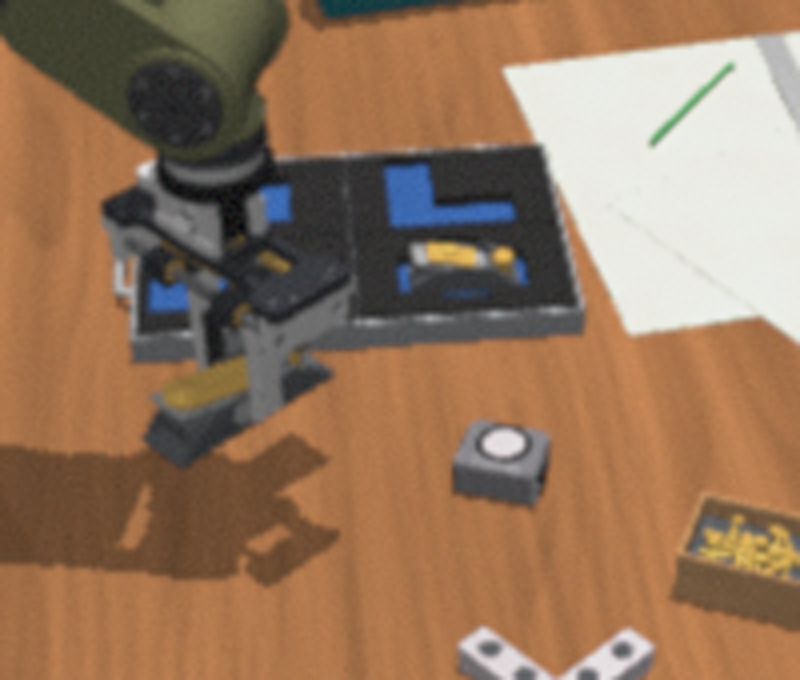

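```bash
python3 -m handwheel '[[0.02,0,0,0,-0.04,-0.03,0.3],[0.06,0,0,0,-0.12,-0.1,0.3],[0.1,0,0,0,-0.22,-0.19,0.3],[0.14,0,0,0,-0.33,-0.28,0.3],[0.18,0,0,0,-0.43,-0.37,0.3],[0.21,0,0,0,-0.5,-0.43,0.3],[0.222,0,0,0,-0.537,-0.46,0.3],[0.222,0,0,0,-0.537,-0.46,0.3],[0.222,0,0,0,-0.537,-0.46,0.3]]'; python3 -c "
from h import *
plan((439.2,113.5,43,-91.7))"
```

```text
clock: 12.52
eef_pos: [438.8, 113.0, 84.3]
eef_rot: [-0.847, 1.569, 2.265]
wrist_force: [-0.6, -0.3, -7.3]
finger_gap: 43.7
tcp [438.8 113.   84.3] jaw -91.7 tilt 0.13 gap 43.7 F [-0.6 -0.3 -7.3] t 12.53
[-0.0002, 0.0005, 0.0005, 0.1378, -0.0014, -0.0014]
```

```bash
python3 -m handwheel '[[0,0,0,0.05,-0.002,-0.002,0.3],[0,0,0,0.1,-0.002,-0.002,0.3],[0,0,0,0.138,-0.002,-0.002,0.3],[0,0,0,0.138,-0.002,-0.002,0.3],[0,0,0,0.138,-0.002,-0.002,0.3]]'; python3 -c "
from h import *
a=camera('side');cv2.imwrite('pics/b4.png',a[:,:,::-1]); crop('pics/b4.png',220,80,380,200,5,'pics/b4z.png')
plan((439.2,113.5,27.3,-91.7))"
```

```text
clock: 13.15
eef_pos: [439.6, 113.7, 43.1]
eef_rot: [-0.981, 1.569, 2.13]
wrist_force: [-0.3, 0.6, -7.6]
finger_gap: 43.8
tcp [439.7 113.7  43.3] jaw -91.7 tilt 0.11 gap 43.5 F [ 0.3 -0.6 -6.9] t 13.2
[-0.0002, 0.0002, 0.0006, 0.0534, 0.0009, 0.0015]
```

View pics/b4z.png

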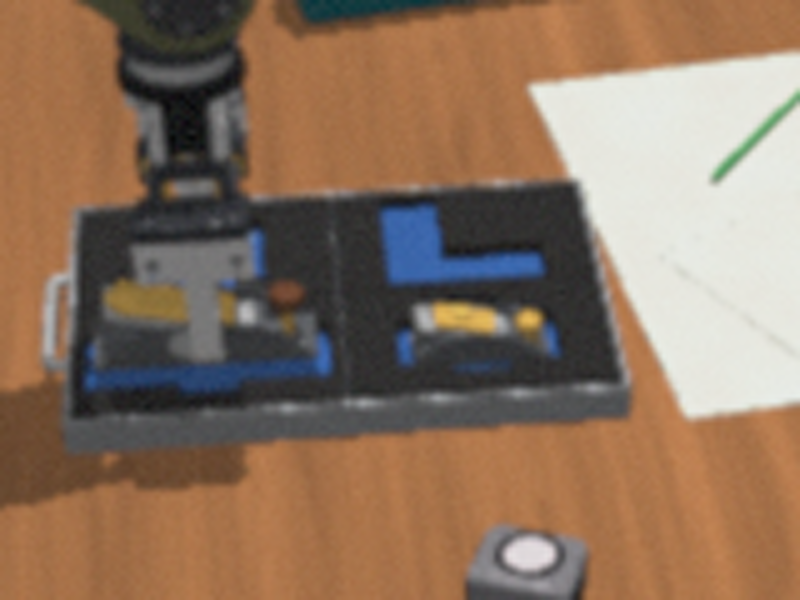

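```bash
python3 -m handwheel '[[0,0,0,0.015,0.001,0.001,0.3],[0,0,0,0.03,0.001,0.001,0.3],[0,0,0,0.045,0.001,0.001,0.3],[0,0,0,0.053,0.001,0.001,0.3],[0,0,0,0.053,0.001,0.001,0.3],[0,0,0,0.053,0.001,0.001,0.3]]'; python3 -c "
from h import *
plan((439.2,113.5,27.3,-91.7))"
```

```text
clock: 13.95
eef_pos: [439.4, 113.5, 27.4]
eef_rot: [-1.299, 1.569, 1.813]
wrist_force: [-1.3, 0.4, -6.1]
finger_gap: 43.6
tcp [439.4 113.5  27.4] jaw -91.7 tilt 0.11 gap 43.6 F [-1.3  0.4 -6.1] t 13.95
[-0.0002, 0.0002, 0.0006, 0.0005, -0.0001, 0.0008]
```

```bash
python3 -m handwheel '[[0,0,0,0.001,0,0,0.5],[0,0,0,0.001,0,0,0.62],[0,0,0,0.001,0,0,0.62],[0,0,0,0.001,0,0,0.62],[0,0,0,-0.03,0,0,0.62],[0,0,0,-0.1,0,0,0.62],[0,0,0,-0.2,0,0,0.7],[0,0,0,-0.31,0,0,0.8],[0,0,0,-0.31,0,0,0.8]]'; python3 -c "
from h import *
a=camera('side');cv2.imwrite('pics/b5.png',a[:,:,::-1]); crop('pics/b5.png',220,80,380,200,5,'pics/b5z.png')
plan((612,-115,120,-113.8))"
```

```text
clock: 15.08
eef_pos: [440.6, 113.5, 123.0]
eef_rot: [-2.553, 1.566, 0.558]
wrist_force: [-1.5, 0.6, -0.3]
finger_gap: 74.7
tcp [439.9 113.4 121.4] jaw -91.7 tilt 0.16 gap 75.4 F [-0.   0.9 -0.8] t 15.12
[0.1226, -0.0004, 0.0008, 0.004, 0.7437, -0.5966]
```

View pics/b5z.png

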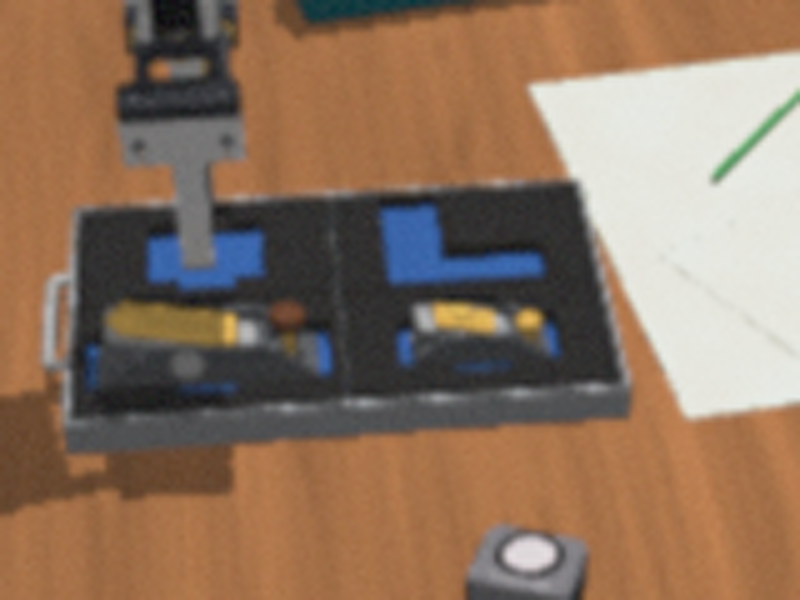

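```bash
python3 -m handwheel '[[0.02,0,0,0.004,0.1,-0.08,0.85],[0.05,0,0,0.004,0.25,-0.2,0.85],[0.07,0,0,0.004,0.4,-0.32,0.85],[0.09,0,0,0.004,0.54,-0.43,0.85],[0.11,0,0,0.004,0.67,-0.54,0.85],[0.1225,0,0,0.004,0.7437,-0.5966,0.85],[0.1225,0,0,0.004,0.7437,-0.5966,0.85],[0.1225,0,0,0.004,0.7437,-0.5966,0.85]]'; python3 -c "
from h import *
a=camera('side');cv2.imwrite('pics/c1.png',a[:,:,::-1]); crop('pics/c1.png',240,100,400,220,5,'pics/c1z.png')
plan((612,-115,13,-113.8))"
```

```text
clock: 16.12
eef_pos: [611.3, -114.3, 119.2]
eef_rot: [-1.223, 1.568, 1.504]
wrist_force: [-0.2, -0.1, -0.5]
finger_gap: 79.7
tcp [ 611.4 -114.1  119.5] jaw -113.7 tilt 0.15 gap 79.5 F [-0.1  0.8 -0.2] t 16.18
[0.0005, 0.0001, 0.0008, 0.3551, 0.0029, -0.0032]
```

View pics/c1z.png

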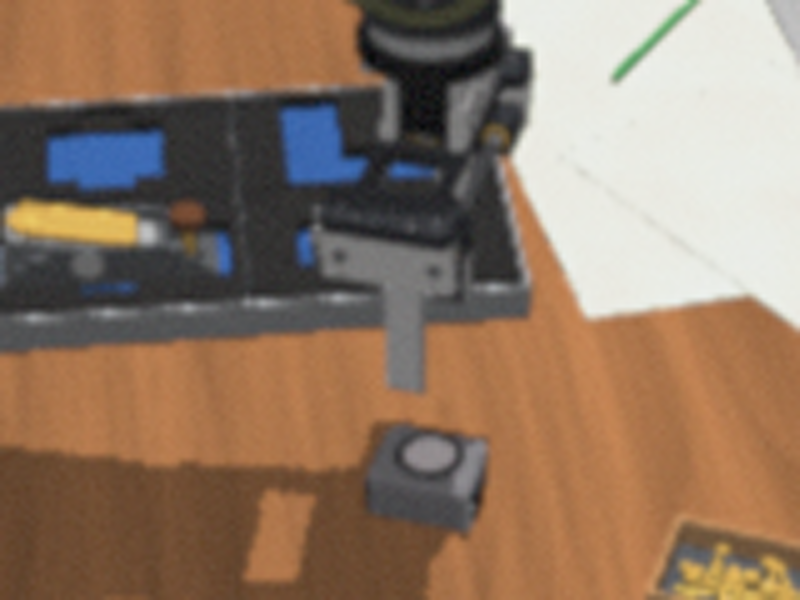

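```bash
python3 -m handwheel '[[0,0,0,0.1,0.003,-0.003,0.85],[0,0,0,0.2,0.003,-0.003,0.85],[0,0,0,0.28,0.003,-0.003,0.85],[0,0,0,0.33,0.003,-0.003,0.85],[0,0,0,0.355,0.003,-0.003,0.85],[0,0,0,0.355,0.003,-0.003,0.85],[0,0,0,0.355,0.003,-0.003,0.5],[0,0,0,0.355,0.003,-0.003,0.4],[0,0,0,0.355,0.003,-0.003,0.4],[0,0,0,0.355,0.003,-0.003,0.4],[0,0,0,0.355,0.003,-0.003,0.4]]' 40; python3 -c "
from h import *
plan((612,-115,83,-113.8))"
```

```text
clock: 17.55
eef_pos: [612.1, -115.1, 13.4]
eef_rot: [-1.612, 1.568, 1.116]
wrist_force: [-1.7, -0.6, 4.2]
finger_gap: 51.5
tcp [ 612.1 -115.1   13.4] jaw -113.7 tilt 0.15 gap 51.5 F [-1.7 -0.6  4.2] t 17.55
[0.0005, -0.0, 0.0008, -0.232, -0.0008, 0.0004]
```

```bash
python3 -m handwheel '[[0,0,0,-0.04,0,0,0.4],[0,0,0,-0.1,0,0,0.4],[0,0,0,-0.17,0,0,0.4],[0,0,0,-0.27,0,0,0.4],[0,0,0,-0.27,0,0,0.4],[0,0,0,-0.27,0,0,0.4]]'; python3 -c "
from h import *
cv2.imwrite('pics/c2.png',camera('side')[:,:,::-1]); crop('pics/c2.png',240,80,400,220,5,'pics/c2z.png')
plan((442.3,230.8,94,-91.7))"
```

```text
clock: 18.3
eef_pos: [611.6, -115.2, 93.8]
eef_rot: [-1.275, 1.568, 1.452]
wrist_force: [-0.0, 0.6, -2.4]
finger_gap: 51.6
tcp [ 611.5 -115.2   93.3] jaw -113.7 tilt 0.16 gap 51.7 F [-0.   0.1 -2.4] t 18.35
[-0.1223, 0.0003, 0.0008, 0.0012, -0.8292, 0.9799]
```

View pics/c2z.png

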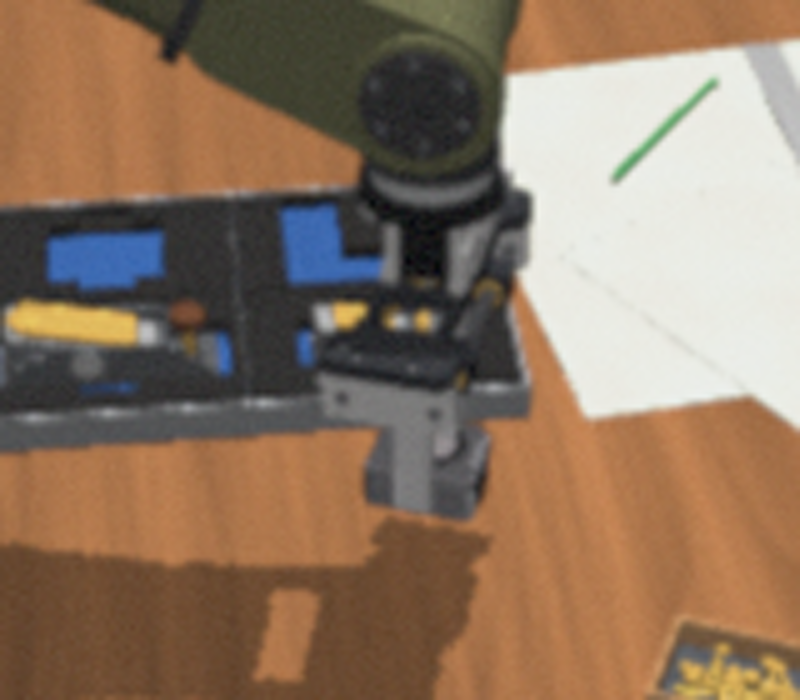

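```bash
python3 -m handwheel '[[-0.01,0,0,0,-0.04,0.047,0.4],[-0.03,0,0,0,-0.12,0.14,0.4],[-0.05,0,0,0,-0.22,0.26,0.4],[-0.07,0,0,0,-0.33,0.39,0.4],[-0.09,0,0,0,-0.44,0.52,0.4],[-0.1,0,0,0,-0.55,0.65,0.4],[-0.11,0,0,0,-0.66,0.78,0.4],[-0.12,0,0,0,-0.76,0.9,0.4],[-0.1225,0,0,0,-0.81,0.96,0.4],[-0.1225,0,0,0.001,-0.829,0.98,0.4],[-0.1225,0,0,0.001,-0.829,0.98,0.4],[-0.1225,0,0,0.001,-0.829,0.98,0.4]]'; python3 -c "
from h import *
plan((441.3,230.8,44,-91.7))"
```

```text
clock: 19.85
eef_pos: [442.5, 230.1, 93.9]
eef_rot: [-1.301, 1.568, 1.811]
wrist_force: [0.1, 0.4, -1.0]
finger_gap: 51.8
tcp [442.5 230.1  93.9] jaw -91.7 tilt 0.15 gap 51.8 F [ 0.1  0.4 -1. ] t 19.85
[0.0, 0.0002, 0.0008, 0.1665, -0.0019, 0.0039]
```

```bash
python3 -m handwheel '[[0,0,0,0.05,-0.002,0.004,0.4],[0,0,0,0.1,-0.002,0.004,0.4],[0,0,0,0.14,-0.002,0.004,0.4],[0,0,0,0.166,-0.002,0.004,0.4],[0,0,0,0.166,-0.002,0.004,0.4],[0,0,0,0.166,-0.002,0.004,0.4]]'; python3 -c "
from h import *
a=camera('side');cv2.imwrite('pics/c4.png',a[:,:,::-1]); crop('pics/c4.png',220,80,380,200,5,'pics/c4z.png')
plan((441.3,230.8,27.4,-91.7))"
```

```text
clock: 20.6
eef_pos: [441.5, 230.9, 44.5]
eef_rot: [-1.502, 1.568, 1.61]
wrist_force: [-0.0, 0.3, -1.1]
finger_gap: 51.6
tcp [441.5 231.   44.5] jaw -91.7 tilt 0.17 gap 51.5 F [-0.1  0.3 -0.9] t 20.65
[0.0, 0.0, 0.0009, 0.0571, 0.0008, 0.0007]
```

View pics/c4z.png

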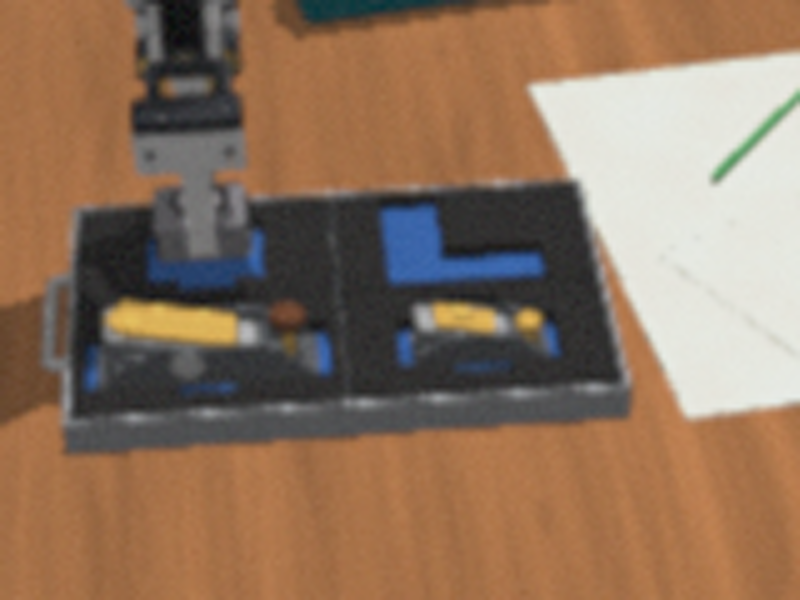

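```bash
python3 -m handwheel '[[0,0,0,0.015,0.001,-0.004,0.4],[0,0,0,0.03,0.001,-0.004,0.4],[0,0,0,0.045,0.001,-0.004,0.4],[0,0,0,0.056,0.001,-0.004,0.4],[0,0,0,0.056,0.001,-0.004,0.4],[0,0,0,0.056,0.001,-0.004,0.4]]'; python3 -c "
from h import *
plan((441.3,230.8,27.4,-91.7))"
```

```text
clock: 21.4
eef_pos: [442.7, 230.7, 27.7]
eef_rot: [-1.566, 1.568, 1.546]
wrist_force: [0.7, -0.2, -1.3]
finger_gap: 51.8
tcp [442.7 230.7  27.7] jaw -91.7 tilt 0.17 gap 51.8 F [ 0.7 -0.2 -1.3] t 21.4
[0.0, 0.0, 0.0009, 0.001, -0.0003, 0.0047]
```

```bash
python3 -m handwheel '[[0,0,0,0.001,0,0,0.6],[0,0,0,0.001,0,0,0.7],[0,0,0,0.001,0,0,0.7],[0,0,0,0.001,0,0,0.7],[0,0,0,-0.03,0,0,0.7],[0,0,0,-0.1,0,0,0.7],[0,0,0,-0.2,0,0,0.7],[0,0,0,-0.31,0,0,0.7],[0,0,0,-0.31,0,0,0.7]]'; python3 -c "
from h import *
for n in('side','top'): cv2.imwrite(f'pics/c5{n}.png',camera(n)[:,:,::-1])
crop('pics/c5side.png',220,80,380,200,5,'pics/c5z.png')
crop('pics/c5top.png',165,155,415,295,3,'pics/c5t.png')
c=np.array([618.7,-305.1]);a=np.radians(36.4);g=c+np.array([[np.cos(a),-np.sin(a)],[np.sin(a),np.cos(a)]])@[-7,-33];print(g)
plan((*g,120,-53.6))"
```

```text
clock: 22.52
eef_pos: [443.8, 230.9, 123.4]
eef_rot: [-2.291, 1.564, 0.821]
wrist_force: [-0.6, 0.2, -1.4]
finger_gap: 65.7
[ 632.64856668 -335.81542752]
tcp [442.6 230.4 120.7] jaw -91.7 tilt 0.17 gap 65.7 F [-0.5 -0.4 -0.4] t 22.62
[-0.2117, -0.0004, 0.0009, -0.0031, 1.8677, -0.6892]
```

View pics/c5z.png

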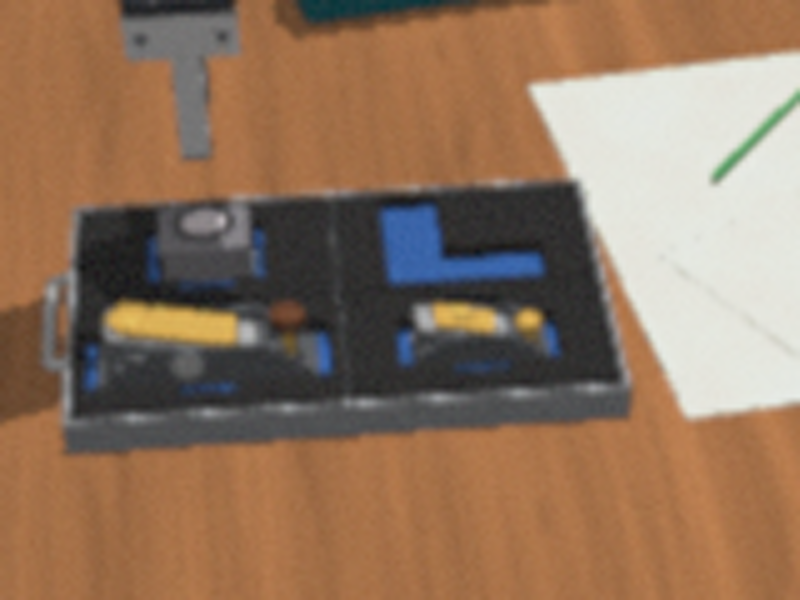

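View pics/c5t.png

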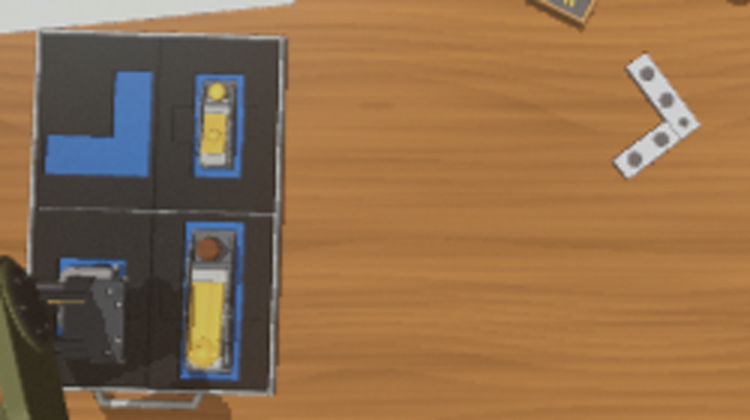

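```bash
python3 -m handwheel '[[-0.03,0,0,0,0.1,-0.037,0.7],[-0.06,0,0,0,0.25,-0.092,0.7],[-0.09,0,0,0,0.43,-0.159,0.7],[-0.12,0,0,0,0.6,-0.221,0.7],[-0.15,0,0,0,0.77,-0.284,0.7],[-0.18,0,0,0,0.9,-0.332,0.7],[-0.2,0,0,0,1,-0.369,0.7],[-0.212,0,0,0,1,-0.369,0.7]]'; python3 -c "
from h import *
plan((632.6,-335.8,120,-53.6))"
```

```text
clock: 23.62
eef_pos: [544.1, -74.6, 118.4]
eef_rot: [-1.71, 1.567, 2.067]
wrist_force: [-0.2, -0.1, -0.3]
finger_gap: 65.9
tcp [544.1 -74.6 118.4] jaw -53.6 tilt 0.21 gap 65.9 F [-0.2 -0.1 -0.3] t 23.62
[0.0001, -0.0002, 0.0012, -0.0088, 0.8756, 0.2793]
```

```bash
python3 -m handwheel '[[0,0,0.001,-0.009,0.1,0.032,0.65],[0,0,0.001,-0.009,0.25,0.08,0.65],[0,0,0.001,-0.009,0.42,0.134,0.65],[0,0,0.001,-0.009,0.58,0.185,0.65],[0,0,0.001,-0.009,0.72,0.23,0.65],[0,0,0.001,-0.009,0.82,0.262,0.65],[0,0,0.001,-0.009,0.876,0.279,0.65],[0,0,0.001,-0.009,0.876,0.279,0.65],[0,0,0.001,-0.009,0.876,0.279,0.65]]'; python3 -c "
from h import *
plan((632.6,-335.8,60,-53.6))"
```

```text
clock: 24.75
eef_pos: [632.4, -335.0, 119.2]
eef_rot: [-1.581, 1.569, 2.196]
wrist_force: [-0.1, -0.3, -0.0]
finger_gap: 60.9
tcp [ 632.4 -335.   119.2] jaw -53.6 tilt 0.11 gap 60.9 F [-0.1 -0.3 -0. ] t 24.75
[0.0002, -0.0, 0.0006, 0.1974, 0.0029, 0.0012]
```

```bash
python3 -m handwheel '[[0,0,0,0.1,0,0,0.65],[0,0,0,0.2,0,0,0.65],[0,0,0,0.2,0,0,0.65],[0,0,0,0.2,0,0,0.65]]'; python3 -c "
from h import *
for n in('side','top'): cv2.imwrite(f'pics/d1{n}.png',camera(n)[:,:,::-1])
crop('pics/d1side.png',260,160,420,280,5,'pics/d1s.png')
crop('pics/d1top.png',330,120,470,240,5,'pics/d1t.png')
plan((632.6,-335.8,20,-53.6))"
```

```text
clock: 25.25
eef_pos: [632.9, -334.7, 60.8]
eef_rot: [-2.689, 1.57, 1.089]
wrist_force: [0.2, 0.6, 0.3]
finger_gap: 60.8
tcp [ 633.  -335.    61.1] jaw -53.6 tilt 0.06 gap 61.0 F [-0.2 -0.2  0.3] t 25.35
[0.0003, -0.0003, -0.0001, 0.137, 0.0013, 0.0028]
```

View pics/d1s.png

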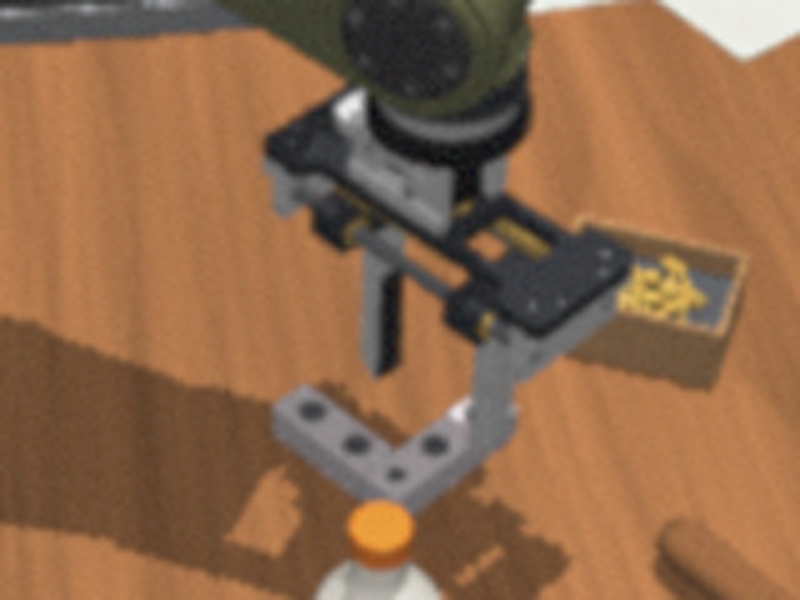

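View pics/d1t.png

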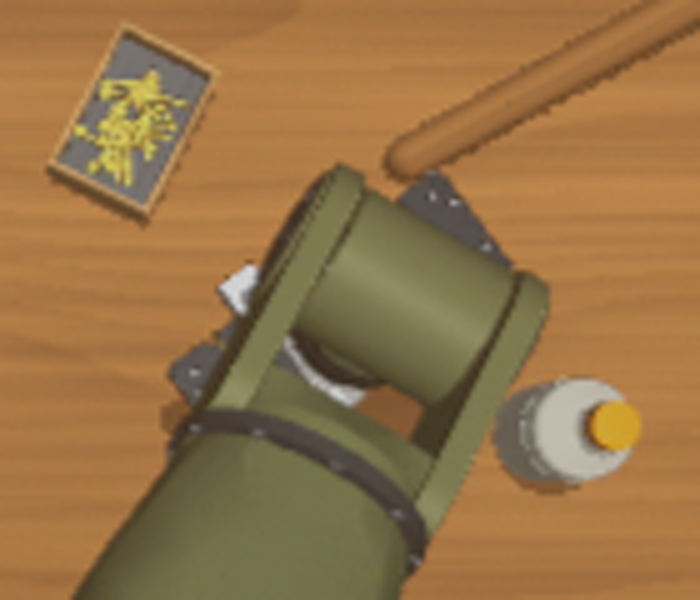

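```bash
python3 -m handwheel '[[0,0,0,0.05,0.001,0.003,0.65],[0,0,0,0.1,0.001,0.003,0.65],[0,0,0,0.137,0.001,0.003,0.65],[0,0,0,0.137,0.001,0.003,0.65],[0,0,0,0.137,0.001,0.003,0.3],[0,0,0,0.137,0.001,0.003,0.15],[0,0,0,0.137,0.001,0.003,0.1],[0,0,0,0.137,0.001,0.003,0.1],[0,0,0,0.137,0.001,0.003,0.1],[0,0,0,0.137,0.001,0.003,0.1],[0,0,0,0.137,0.001,0.003,0.1]]' 45; python3 -c "
from h import *
plan((632.6,-335.8,90,-53.6))"
```

```text
clock: 26.72
eef_pos: [632.6, -335.8, 20.2]
eef_rot: [2.622, 1.57, 0.117]
wrist_force: [-0.4, 0.0, 2.3]
finger_gap: 23.5
tcp [ 632.6 -335.8   20.2] jaw -53.6 tilt 0.07 gap 23.5 F [-0.4  0.   2.3] t 26.73
[0.0003, -0.0003, -0.0002, -0.2326, 0.0002, -0.0003]
```

```bash
python3 -m handwheel '[[0,0,0,-0.03,0,0,0.1],[0,0,0,-0.08,0,0,0.1],[0,0,0,-0.15,0,0,0.1],[0,0,0,-0.22,0,0,0.1],[0,0,0,-0.25,0,0,0.1],[0,0,0,-0.25,0,0,0.1],[0,0,0,-0.25,0,0,0.1]]'; python3 -c "
from h import *
cv2.imwrite('pics/d2.png',camera('side')[:,:,::-1]); crop('pics/d2.png',260,130,420,280,5,'pics/d2z.png')
c=np.array([613.8,226]);a=np.radians(-1.7);g=c+np.array([[np.cos(a),-np.sin(a)],[np.sin(a),np.cos(a)]])@[-7,-33];print(g)
plan((*g,95,-91.7))"
```

```text
clock: 27.6
eef_pos: [632.2, -335.6, 94.3]
eef_rot: [-2.247, 1.57, 1.53]
wrist_force: [-1.1, -0.2, -2.5]
finger_gap: 23.3
[605.82409492 193.22218832]
tcp [ 632.1 -335.6   94.2] jaw -53.5 tilt 0.05 gap 23.1 F [ 0.4  0.3 -1.5] t 27.65
[0.212, -0.0, 0.0003, -0.001, -1.47, -0.9768]
```

View pics/d2z.png

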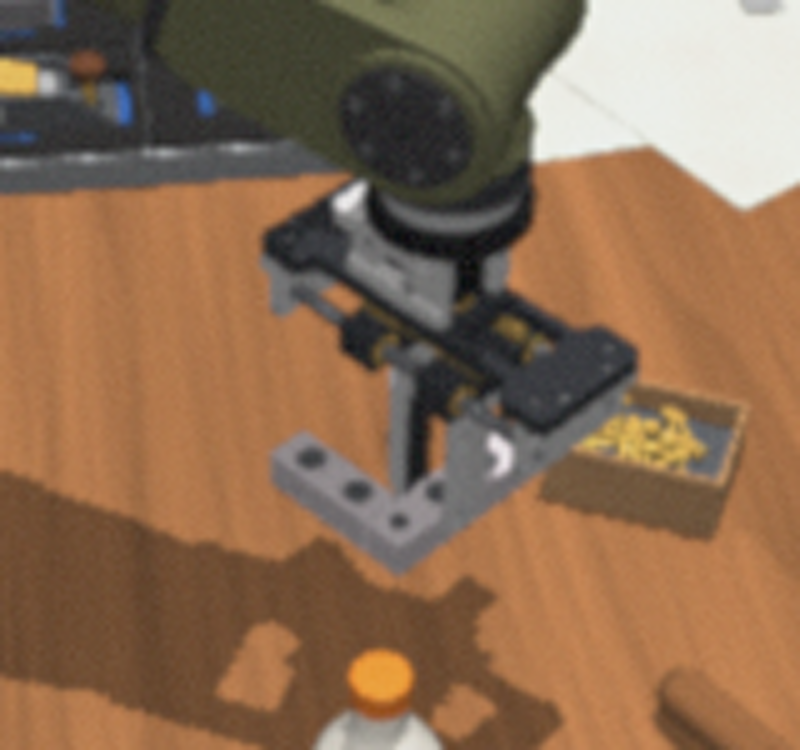

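```bash
python3 -m handwheel '[[0.02,0,0,0,-0.05,-0.033,0.1],[0.05,0,0,0,-0.14,-0.093,0.1],[0.08,0,0,0,-0.25,-0.166,0.1],[0.11,0,0,0,-0.36,-0.239,0.1],[0.14,0,0,0,-0.47,-0.312,0.1],[0.17,0,0,0,-0.58,-0.385,0.1],[0.19,0,0,0,-0.69,-0.458,0.1],[0.212,0,0,0,-0.8,-0.532,0.1],[0.212,0,0,0,-0.88,-0.585,0.1],[0.212,0,0,0,-0.94,-0.625,0.1],[0.212,0,0,0,-0.94,-0.625,0.1]]'; python3 -c "
from h import *
plan((605.8,193.2,95,-91.7))"
```

```text
clock: 29.02
eef_pos: [615.3, 3.6, 94.2]
eef_rot: [-0.99, 1.57, 2.123]
wrist_force: [0.4, 0.0, -0.8]
finger_gap: 23.3
tcp [615.3   3.6  94.2] jaw -91.6 tilt 0.07 gap 23.3 F [ 0.4  0.  -0.8] t 29.02
[0.0005, 0.0002, 0.0003, -0.002, -0.6307, 0.0495]
```

```bash
python3 -m handwheel '[[0,0,0,0,-0.06,0.005,0.1],[0,0,0,0,-0.16,0.013,0.1],[0,0,0,0,-0.28,0.022,0.1],[0,0,0,0,-0.4,0.031,0.1],[0,0,0,0,-0.52,0.041,0.1],[0,0,0,0,-0.6,0.047,0.1],[0,0,0,-0.002,-0.631,0.0495,0.1],[0,0,0,-0.002,-0.631,0.0495,0.1],[0,0,0,-0.002,-0.631,0.0495,0.1]]'; python3 -c "
from h import *
plan((605.8,193.2,48,-91.7))"
```

```text
clock: 30.15
eef_pos: [606.0, 192.3, 95.0]
eef_rot: [-0.794, 1.57, 2.318]
wrist_force: [0.0, -0.8, -1.8]
finger_gap: 23.5
tcp [606.  192.3  95. ] jaw -91.7 tilt 0.06 gap 23.5 F [ 0.  -0.8 -1.8] t 30.15
[0.0001, 0.0002, 0.0003, 0.1565, -0.0028, 0.0005]
```

```bash
python3 -m handwheel '[[0,0,0,0.05,-0.003,0,0.1],[0,0,0,0.1,-0.003,0,0.1],[0,0,0,0.15,-0.003,0,0.1],[0,0,0,0.15,-0.003,0,0.1],[0,0,0,0.15,-0.003,0,0.1]]'; python3 -c "
from h import *
for n in('side','top'): cv2.imwrite(f'pics/d4{n}.png',camera(n)[:,:,::-1])
crop('pics/d4side.png',260,80,380,180,6,'pics/d4s.png')
crop('pics/d4top.png',165,155,270,255,6,'pics/d4t.png')
plan((605.8,193.2,34.3,-91.7))"
```

```text
clock: 30.78
eef_pos: [606.1, 193.3, 50.2]
eef_rot: [-1.103, 1.57, 2.01]
wrist_force: [0.0, -0.5, -1.7]
finger_gap: 23.3
tcp [606.3 193.4  50.6] jaw -91.7 tilt 0.06 gap 23.1 F [ 0.3 -1.1 -1.6] t 30.88
[0.0002, -0.0001, 0.0003, 0.0544, 0.0007, 0.0016]
```

View pics/d4s.png

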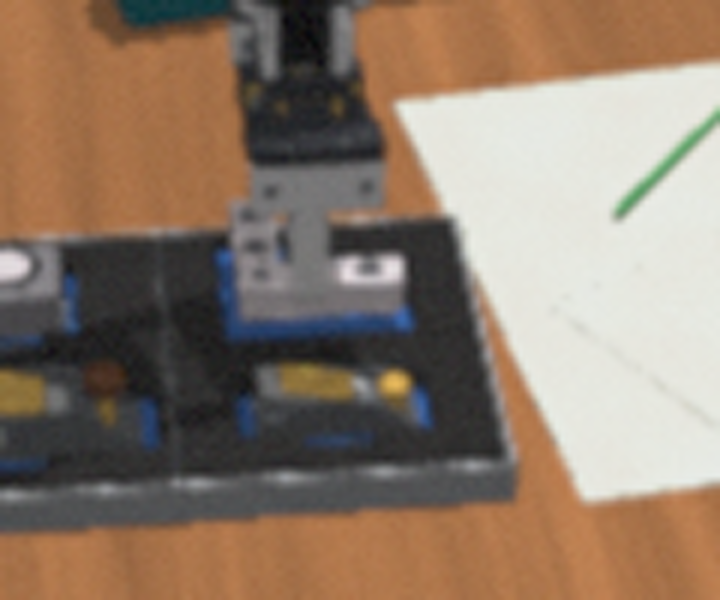

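View pics/d4t.png

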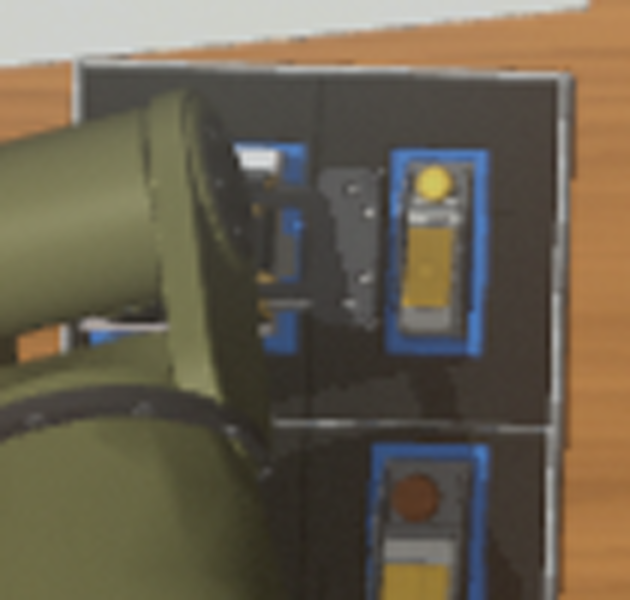

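```bash
python3 -m handwheel '[[0,0,0,0.005,-0.0025,0.01,0.1],[0,0,0,0.02,-0.0025,0.01,0.1],[0,0,0,0.035,-0.0025,0.01,0.1],[0,0,0,0.048,-0.0025,0.01,0.1],[0,0,0,0.054,-0.0025,0.01,0.1],[0,0,0,0.054,-0.0025,0.01,0.1],[0,0,0,0.054,-0.0025,0.01,0.1]]'; python3 -c "
from h import *
cv2.imwrite('pics/d5.png',camera('side')[:,:,::-1])
crop('pics/d5.png',260,80,380,180,6,'pics/d5s.png')
plan((603.3,194.2,34.2,-91.7))"
```

```text
clock: 31.75
eef_pos: [603.3, 194.3, 34.4]
eef_rot: [-1.89, 1.57, 1.223]
wrist_force: [-0.6, 0.6, -2.1]
finger_gap: 23.4
tcp [603.4 194.2  34.4] jaw -91.7 tilt 0.07 gap 23.1 F [-0.8  0.2 -3. ] t 31.8
[0.0002, -0.0001, 0.0004, 0.0007, 0.0001, 0.0002]
```

View pics/d5s.png

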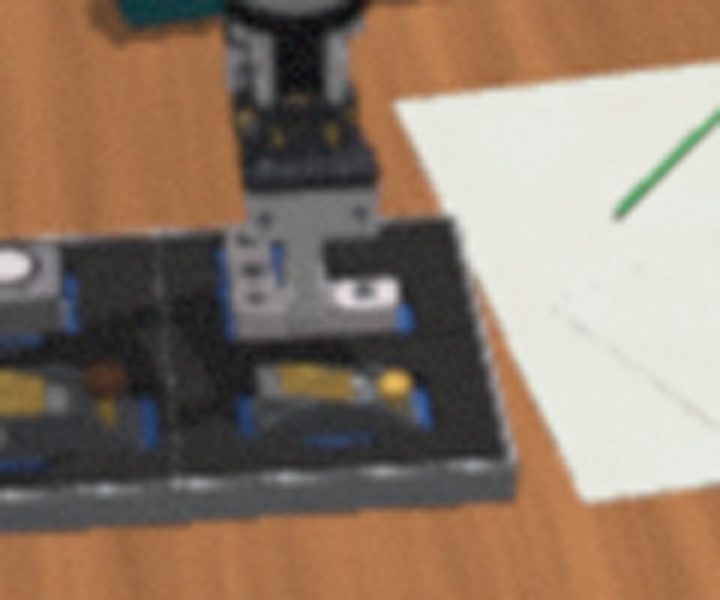

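```bash
python3 -m handwheel '[[0,0,0,0.002,0,0,0.1],[0,0,0,0.002,0,0,0.3],[0,0,0,0.002,0,0,0.42],[0,0,0,0.002,0,0,0.42],[0,0,0,0.002,0,0,0.42],[0,0,0,-0.03,0,0,0.42],[0,0,0,-0.1,0,0,0.42],[0,0,0,-0.2,0,0,0.42],[0,0,0,-0.35,0,0,0.42],[0,0,0,-0.5,0,0,0.42],[0,0,0,-0.5,0,0,0.42]]'; python3 -c "
from h import *
plan((450,-200,200,-91.7))"
```

```text
clock: 33.17
eef_pos: [604.7, 194.5, 190.1]
eef_rot: [-2.749, 1.562, 0.363]
wrist_force: [-0.0, -0.6, -0.2]
finger_gap: 39.6
tcp [604.7 194.5 190.1] jaw -91.7 tilt 0.51 gap 39.6 F [-0.  -0.6 -0.2] t 33.17
[0.0002, -0.0026, 0.0011, -0.0415, 1.3292, 0.4767]
```

Moving the arm clear for a final inspection.

```bash
python3 -m handwheel '[[0,0,0,-0.04,0.15,0.05,0.42],[0,0,0,-0.04,0.35,0.12,0.42],[0,0,0,-0.04,0.55,0.19,0.42],[0,0,0,-0.04,0.75,0.26,0.42],[0,0,0,-0.04,0.9,0.31,0.42],[0,0,0,-0.04,0.95,0.33,0.42],[0,0,0,-0.04,0.95,0.33,0.42],[0,0,0,-0.04,0.95,0.33,0.42]]'; python3 - <<'E'
from h import *
for n in('side','top'): cv2.imwrite(f'pics/e{n}.png',camera(n)[:,:,::-1])
crop('pics/eside.png',220,100,360,190,5,'pics/es.png')
crop('pics/etop.png',165,155,270,295,4,'pics/et.png')
im=cv2.imread('pics/etop.png'); a=im[115:290,280:470]
d=np.abs(im.astype(int)-cv2.imread('pics/top0.png')).sum(2)>120
for nm,(x0,y0,x1,y1) in dict(glue=(425,190,465,222),box=(335,120,378,168)).items(): print(nm,d[y0:y1,x0:x1].sum())
plan()
E
```

```text
clock: 34.17
eef_pos: [497.7, -86.5, 200.3]
eef_rot: [-2.722, 1.562, 0.392]
wrist_force: [0.4, 0.2, -0.3]
finger_gap: 39.4
glue 0
box 0
tcp [497.7 -86.5 200.2] jaw -91.6 tilt 0.5 gap 39.4 F [-0.  -0.2 -1. ] t 34.27
```

View pics/es.png

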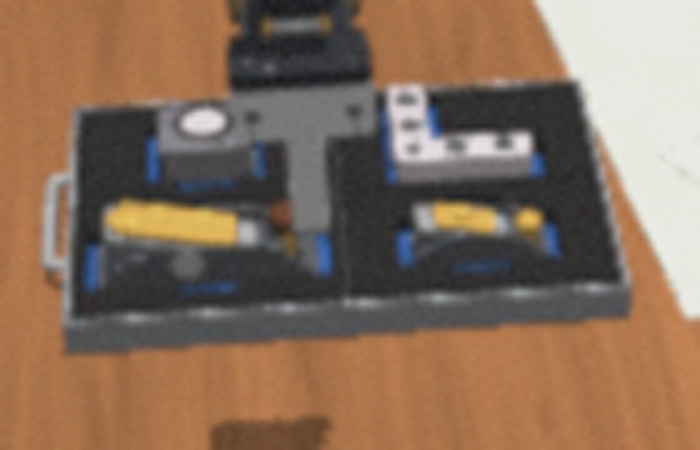

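View pics/et.png

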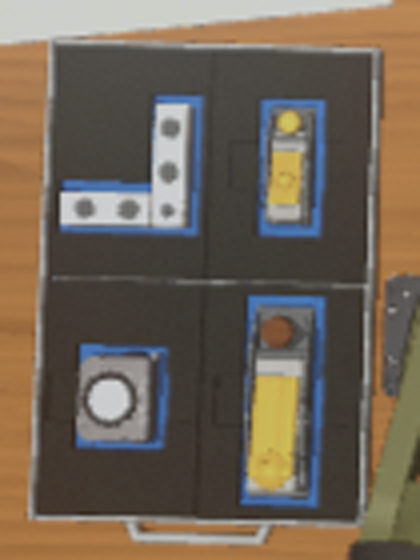

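```bash
python3 -c "
from cell import order
print(order.sign_off())"
```

```text
the job is handed in; nothing more can be done
None
```

I put the trimming plane, block plane, tape measure and clamping square into their own pockets, set each one down before opening the fingers, and handed the job in at about 34 s of the 128 s allowed.

- **Tools:** the last top and side pictures show all four upright and level, with a blue margin round each. I judged the fit and depth by eye and did not measure final poses. In the last top picture the end of the square's arm along y sits close to the pocket's left edge. I put that down to parallax, because the side view shows it clear and level.
- **Glue bottle and screw box:** comparing the first and last top pictures found no changed pixels around either one.
- **Robot:** it was clear of everything, 200 mm above the bench. Wrist force readings were within about 8 N, nearly all of it tool weight.
- **Corrections:** the pictures taken just above the pockets led me to shift the tape by about 1.5 mm and the square by about 2.5 mm before lowering them. No check failed.

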